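# Push the repair tray across the gap onto the empty stand

## Task

Push the tray with the opened phone off its aluminium stand, across the gap and onto the empty stand beside it, until the whole tray sits squarely on that stand, about in the middle. Keep it flat all the way: do not lift it, tip it or let it sag into the gap, and the phone stays lying in the tray.

Things in the scene. Friction and masses are not known exactly. Their poses are not given: they have to be found in the camera images.
- tray: Grey plastic open tray holding the opened phone, loose, 100 (its x) x 160 (its y) x 24 mm high, walls 4, floor 3 mm thick, 0.15 to 0.3 kg. It stands on one of the two stands, long side along their row within 3 degrees. Origin: centre of its underside. The short ends are bevelled 5 mm at the bottom: push on them 6 to 22 mm up. (A like tray with a closed phone, down on the bench, is not wanted.)
- opened_phone: The opened phone, 67 (its x) x 138 (its y) x 7 mm, its insides showing, lying loose on the floor of the tray. Origin: centre of its underside.
- start_deck (a point): Centre of the top face of the stand on which the tray stands at the start. The stand is a low table of folded aluminium sheet, fixed to the bench, 160 (its x) x 200 (its y) mm, its top 45 mm above the bench, edges to the gap rounded by 6 mm; y runs along the row of the two stands.
- empty_deck (a point): Centre of the top face of the empty stand, which is exactly like the other, level and parallel with it, and lies next to it in the row (to the left or the right of it) beyond an open gap of 45 to 60 mm. Axes as for the other stand.

How it is judged:
At the end, for the whole second after the job is handed in: The tray rests flat and still on the empty stand, its centre within 20 mm of the stand's centre along the row and within 28 mm across it, its long side within 10 degrees of the row; the opened phone lies on the tray's floor (x of tray in the frame of empty_deck between -0.028 and 0.028 m and y of tray in the frame of empty_deck between -0.02 and 0.02 m and z of tray in the frame of empty_deck between -0.004 and 0.004 m and angle between the y axis of tray and the y axis of empty_deck, either way round below 0.175 rad and angle between tray's own z axis and vertical below 0.04 rad and linear speed of tray below 0.01 m/s and x of opened_phone in the frame of tray between -0.03 and 0.03 m and y of opened_phone in the frame of tray between -0.03 and 0.03 m and z of opened_phone in the frame of tray below 0.012 m); the robot touches nothing.
It fails at once if the tray is lifted more than 12 mm off the stands (height (world z) of tray above 0.057 m).
It fails at once if the tray sags into the gap or falls off (its underside's centre sinks more than 6 mm below the stands' tops) (height (world z) of tray below 0.039 m).
It fails at once if the tray tips by more than 7 degrees (angle between tray's own z axis and vertical above 0.122 rad).
It fails at once if the opened phone leaves the floor of the tray (not (x of opened_phone in the frame of tray between -0.03 and 0.03 m and y of opened_phone in the frame of tray between -0.03 and 0.03 m and z of opened_phone in the frame of tray below 0.012 m)).
It also fails if it takes over 38 s, if anything falls off the work surface, if the arm or the gripper's body presses on something with over 40 N, if the wrist force passes 120 N, or if a joint passes its speed limit or range.

## Robot

A 6-joint arm with a two-finger parallel gripper is mounted at the origin on a cart in front of the work surface, level with it; the furniture and walls round the work are solid. World frame = base frame: x ahead of the robot, y to its left, z up, the work surface at z = 0. Lengths are in m, angles in rad, forces in N, time in s.
With the tool pointing down it reaches from about 0.3 to 0.875 m from the base axis. Payload 6.4 kg.
Tool frame: the origin (TCP) lies midway between the tips of the shut fingers; the grasp point (between the pads) lies 19 mm behind it (robot.hold_point_z is the distance from the TCP to the grasp point, in m); z points along the fingers, y is the line along which they close (so a half turn about z gives the same grasp; the last joint's range is limited). The gripper opens to 88 mm and grips with 3 to 60 N. Pads are 18 mm wide; open, the fingers measure 123 mm over their backs; the gripper's body (75 mm by 187 mm) begins 45 mm behind the grasp point.
Start: joints at [1.076, 0.181, 1.607, -0, 1.354, -0.206], TCP at [0.164, 0.551, 0.239] pointing down, gripper open.
Joint ranges: [-2.99, 2.99], [-0.89, 2.07], [0.3, 2.58], [-1.14, 4.28], [0, 2.63], [-3.12, 3.12]. Speed limits (rad/s): [2.57, 2.57, 3.01, 3.14, 3.14, 3.14].

## Interface

Orientations are given as a unit quaternion [w, x, y, z].
In Python, from workcell import telemetry, optics, robot gives the robot as it stands.
- The arm moves only by the tool send_rows, never from a script. Its argument "commands" is a list of rows, each a list of 4 numbers: the shift along the world's x, y, z in cm, then the turn about the world's z in rad. A call has 1 to 8 rows; each row is the pose to reach, as a shift and turn from the pose commanded when the call began; what a row does not reach only later rows make up. A row lasts 1/12 s, in which the tool goes at most 41.7 mm and 7.16 degrees, less where a joint would pass 70% of its speed; a pose out of reach is approached as far as the arm can. A call with a gripper value outside its range is refused whole. "grip" is the closure, from 0 (fully open) to 1 (shut), set as the call begins (left out, the last holds). The fingers move at their own pace and stop on an object; "squeeze" is the grip in N (left out, the last holds). Time passes only in rows, so rows that repeat a pose let the fingers close. It gives the time, the measured TCP pose, the force, the opening and the grip force at its end, in the units of the state.
- telemetry.state(): the state, without advancing time (a new reading comes with each control period).
- optics.get_image(name): name is "scene" or "top" or "wrist"; returns (picture, depth): 420x560x3 uint8, red, green, blue; 420x560 float32, m along the optical axis (not along the pixel's ray), 0 where there is no reading.
- optics.get_calibration(name): a dict with "fx", "fy", "cx", "cy" (pixels), "extrinsics" (4x4, takes a point from camera to world coordinates); the wrist camera has in their place "tool_from_camera" (4x4, takes a point from camera to tool coordinates, whose origin is the TCP and whose axes are the flange's). Camera axes: x right, y up, looking along -z (the intrinsics and any distortion apply to the point x, -y, -z); pixel columns grow to the right and rows downward; lengths in m; the calibration is good to about 2 mm. A picture is of the moment at which its call begins: read the wrist's pose just before it. get_calibration takes no time and is no camera call.
- robot.finish_job(): hands the job in; it is judged then, once.
The state is a dict: "time": time; "q": joint angles; "qd": joint speeds; "joint_torque": joint torques, N m; "tool_pos": TCP position; "tcp_rot": TCP orientation; "force": force on the tool from outside, world axes, zero at the start; "moment": the same for the moment, N m; "gripper_width": opening from 0.0 (shut) to 1.0 (fully open); "finger_force": force on a finger pad.
Only numpy, scipy, OpenCV 4.12 (cv2) and the standard library are available. Lean on these libraries where they do the work, as an engineer would, in place of code of your own. Each camera call takes 0.05 s, during which the arm holds its last target. There are 200 camera calls.

## Working session

There is one attempt and no reset: what is moved stays moved. The work goes in short steps, Python scripts to look and compute and a tool call to move; the robot and the scene stay as the last step left them, time stands still between calls to the robot, and variables do not carry over. Pictures are saved under pics/ and viewed, at most 10 in all, crops included, and the job is handed in when it is done.

Besides the shell and the picture viewer there is one more tool, called after "Emit:" as name(argument=value, ...) on one line, values as JSON. send_rows: Moves the arm, as the interface text tells. Its arguments: {"type":"object","properties":{"commands":{"type":"array","items":{"type":"array","items":{"type":"number"}}},"grip":{"type":"number"},"squeeze":{"type":"number"}},"required":["commands"]}

```bash
mkdir -p pics
cat > h.py <<'E'
import numpy as np, cv2
from workcell import telemetry, optics, robot
def snap(n,f):
    p,d=optics.get_image(n); cv2.imwrite(f'pics/{f}.png',p[...,::-1]); np.save(f'pics/{f}.npy',d); return p,d
def world(n,d):
    c=optics.get_calibration(n); v,u=np.indices(d.shape)
    P=np.stack([(u-c['cx'])/c['fx']*d,-(v-c['cy'])/c['fy']*d,-d],-1)
    E=np.array(c['extrinsics']); return P@E[:3,:3].T+E[:3,3]
E
python3 - <<'E'
from h import *
s=telemetry.state(); print(s)
for n in('top','scene'): snap(n,n+'0')
c=optics.get_calibration('top'); print(c)
a=[cv2.imread(f'pics/{n}0.png') for n in('top','scene')]
E
```

```text
{'time': 0.0, 'q': array([ 1.07568697e+00,  1.81502492e-01,  1.60798565e+00, -1.74675304e-06,
        1.35381107e+00, -2.06267826e-01]), 'qd': array([-2.57544153e-04,  1.86449953e-05, -7.47520862e-04, -1.62442271e-03,
        6.19936562e-04,  6.81300097e-04]), 'joint_torque': array([ 8.40998800e-04, -4.33878779e+01, -3.41843390e+01,  7.02386792e-02,
        3.84621613e-02, -8.02368663e-05]), 'tool_pos': array([0.16349315, 0.55071454, 0.23784263]), 'tcp_rot': array([-2.92338467e-04,  1.43919012e-01,  9.89589102e-01, -8.01638117e-04]), 'force': array([0.60463675, 1.07723707, 0.48946581]), 'moment': array([-0.06384747,  0.03992116, -0.03502318]), 'finger_force': 0.0, 'gripper_width': 1.0026307180928131}
{'fx': 470.86671889448957, 'fy': 470.86671889448957, 'cx': 277.41680425801275, 'cy': 206.91257870747376, 'extrinsics': array([[ 9.56599794e-04,  9.95475749e-01, -9.50111430e-02,
         4.46837443e-01],
       [-9.99996614e-01,  7.22327343e-04, -2.50009835e-03,
        -2.09783905e-02],
       [-2.42015813e-03,  9.50132129e-02,  9.95473070e-01,
         9.31520380e-01],
       [ 0.00000000e+00,  0.00000000e+00,  0.00000000e+00,
         1.00000000e+00]])}
```

View pics/top0.png

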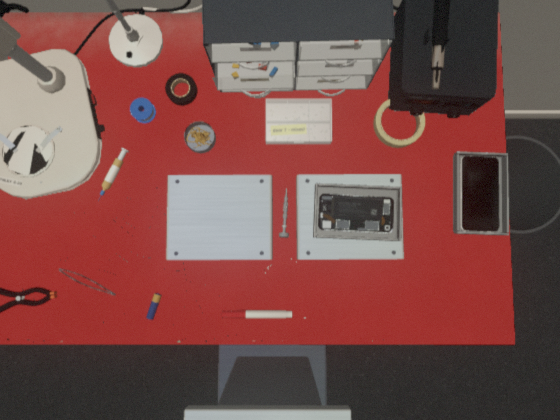

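View pics/scene0.png

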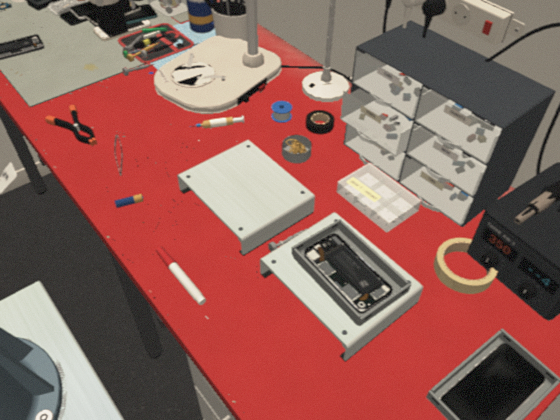

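Both stands lie along y. The tray is on the right-hand one (cols 298–403), with its right end at about (400,213). The empty stand is on the left (cols 167–272), so the push goes toward +y. Next I'll measure this precisely.

Run:
```python
from h import *
d=np.load('pics/top0.npy'); W=world('top',d); z=W[...,2]
def rect(n,m):
    P=W[m][:,:2].astype(np.float32)*1000
    r=cv2.minAreaRect(P); print(n,m.sum(),r, np.median(z[m]),np.percentile(P,[.5,99.5],axis=0).round(1).tolist())
v,u=np.indices(d.shape)
deck=(abs(z-.045)<.004)&(v>165)&(v<270)
rect('empty',deck&(u>155)&(u<280)); rect('start',deck&(u>290)&(u<410))
box=(v>175)&(v<250)&(u>308)&(u<408)
rect('rim',box&(abs(z-.069)<.005)); rect('phone',box&(abs(z-.053)<.004)&(u>320)&(u<392)&(v>190)&(v<236))
m=(u>400)&(u<520)&(v>130)&(v<250)&(z>.008)&(z<.04)
rect('closed',m)
for (a,b) in [(70,340),(90,240),(60,440),(105,440),(120,300),(210,284)]: print(a,b,W[a,b].round(3))
im=cv2.imread('pics/top0.png')[165:270,290:415]; cv2.imwrite('pics/crop.png',cv2.resize(im,None,fx=6,fy=5.7,interpolation=2)[:600,:])
```

```text
empty 8118 ((513.7404174804688, 91.79654693603516), (159.71176147460938, 200.04672241210938), 0.517549455165863) 0.046648076830802576 [[435.2, -6.7], [592.2, 189.9]]
start 4270 ((515.2389526367188, -155.34120178222656), (159.53585815429688, 199.678466796875), 0.07616132497787476) 0.046702424580985835 [[435.5, -254.2], [594.4, -55.8]]
rim 692 ((521.52587890625, -166.48196411132812), (160.77879333496094, 100.36537170410156), 87.36499786376953) 0.0702559125981912 [[468.7, -246.4], [573.6, -85.6]]
phone 2444 ((519.8043212890625, -166.51806640625), (83.07887268066406, 133.25839233398438), 0.04280094802379608) 0.053629399617645235 [[478.3, -231.8], [561.3, -100.2]]
closed 4257 ((578.0792236328125, -369.1835021972656), (228.21749877929688, 205.0304412841797), 4.3546528816223145) 0.014101548116801088 [[483.2, -466.4], [679.1, -265.5]]
70 340 [ 0.774 -0.132  0.109]
90 240 [0.771 0.057 0.011]
60 440 [ 0.775 -0.298  0.151]
105 440 [ 0.722 -0.325  0.066]
120 300 [ 0.704 -0.063  0.031]
210 284 [ 0.528 -0.032  0.012]
```

View pics/crop.png

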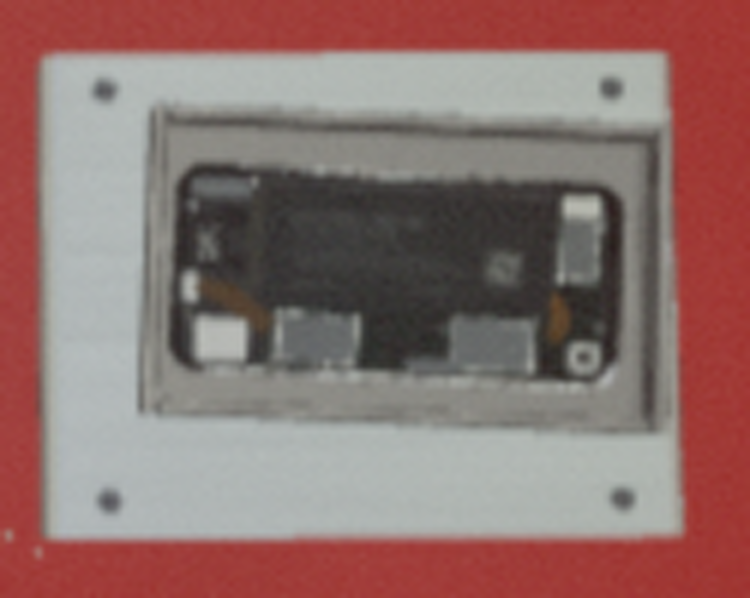

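The tray's centre is at about (0.521, −0.166), turned 2.6°. The empty stand's centre is at about (0.514, 0.092) and the gap is 47 mm, so the tray has to travel about +0.258 m in y. I'll push with half-open fingers spread across x, which gives two contacts.

Emit:
send_rows(commands=[[1.1, -2.6, 0, -0.04], [2.2, -5.2, 0, -0.08], [3.3, -7.8, 0, -0.12], [4.4, -10.4, 0, -0.16], [5.5, -13, 0, -0.2], [6.6, -15.6, 0, -0.24], [7.7, -18.2, 0, -0.28], [8.8, -20.8, 0, -0.32]], grip=0.5)

```text
time: 0.77
tool_pos: [0.2517, 0.3418, 0.2384]
tcp_rot: [-0.0, 0.3, 0.954, -0.0]
force: [0.5, 0.4, 0.1]
gripper_width: 0.5
finger_force: 0.0
```

Emit:
send_rows(commands=[[1.1, -2.6, 0, -0.04], [2.2, -5.2, 0, -0.08], [3.3, -7.8, 0, -0.12], [4.4, -10.4, 0, -0.16], [5.5, -13, 0, -0.2], [6.6, -15.6, 0, -0.24], [7.7, -18.2, 0, -0.28], [8.8, -20.8, 0, -0.32]])

```text
time: 1.43
tool_pos: [0.3398, 0.1339, 0.2386]
tcp_rot: [0.0, 0.449, 0.894, 0.0]
force: [0.8, 0.3, -0.6]
gripper_width: 0.497
finger_force: 0.0
```

Emit:
send_rows(commands=[[1.1, -2.6, 0, -0.04], [2.2, -5.2, 0, -0.08], [3.3, -7.8, 0, -0.12], [4.4, -10.4, 0, -0.16], [5.5, -13, 0, -0.2], [6.6, -15.6, 0, -0.24], [7.7, -18.2, 0, -0.28], [8.8, -20.8, 0, -0.32]])

```text
time: 2.1
tool_pos: [0.4278, -0.0742, 0.2384]
tcp_rot: [-0.0, 0.586, 0.811, -0.0]
force: [-0.2, 0.6, 1.4]
gripper_width: 0.502
finger_force: 0.0
```

Emit:
send_rows(commands=[[1.1, -2.6, 0, -0.04], [2.2, -5.2, 0, -0.08], [3.3, -7.8, 0, -0.12], [4.4, -10.4, 0, -0.16], [5.5, -13, 0, -0.2], [6.6, -15.6, 0, -0.24], [7.7, -18.2, 0, -0.28], [8.9, -21.5, 0, -0.32], [8.9, -21.5, 0, -0.32]])

```text
invalid input at $.commands: expected 1 to 8 rows
```

Emit:
send_rows(commands=[[1.1, -2.7, 0, -0.04], [2.2, -5.4, 0, -0.08], [3.3, -8.1, 0, -0.12], [4.4, -10.8, 0, -0.16], [5.5, -13.5, 0, -0.2], [6.8, -16.2, 0, -0.24], [7.9, -18.9, 0, -0.28], [9.0, -21.6, 0, -0.32]])

```text
time: 2.77
tool_pos: [0.5179, -0.29, 0.238]
tcp_rot: [-0.001, 0.707, 0.707, -0.0]
force: [0.3, 0.4, 1.0]
gripper_width: 0.504
finger_force: 0.0
```

Emit:
send_rows(commands=[[0, 0, -2.5, 0], [0, 0, -5, 0], [0, 0, -7.5, 0], [0, 0, -10, 0], [0, 0, -12, 0], [0, 0, -14, 0], [0, 0, -15, 0], [0, 0, -15, 0]])

```text
time: 3.43
tool_pos: [0.516, -0.2874, 0.0857]
tcp_rot: [-0.003, 0.706, 0.708, -0.0]
force: [0.1, -0.5, -0.2]
gripper_width: 0.499
finger_force: 0.0
```

Run:
```python
from h import *
snap('scene','s1'); a=cv2.imread('pics/s1.png'); snap('top','t1'); b=cv2.imread('pics/t1.png')[150:280,230:440]
cv2.imwrite('pics/m.png',np.hstack([a[150:420,250:560],cv2.resize(b,(436,270))]))
print(telemetry.state()['tool_pos'])
```

```text
[ 0.51782976 -0.28881777  0.08893947]
```

View pics/m.png

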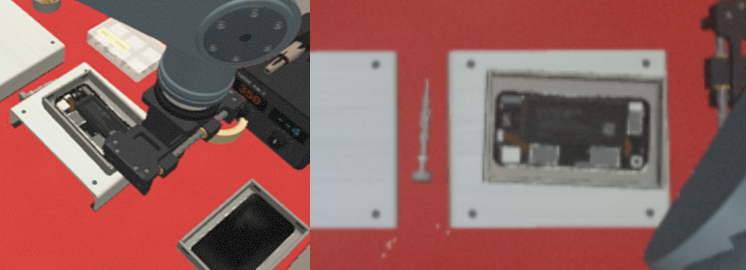

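Emit:
send_rows(commands=[[0, 0, -1.5, 0], [0, 0, -3, 0], [0, 0, -3.3, 0], [0, 0.6, -3.3, 0], [0, 1.2, -3.3, 0], [0, 1.8, -3.3, 0], [0, 2.2, -3.3, 0], [0, 2.6, -3.3, 0]])

```text
time: 4.2
tool_pos: [0.5182, -0.2623, 0.0566]
tcp_rot: [0.001, 0.706, 0.708, 0.0]
force: [0.4, -0.2, 0.6]
gripper_width: 0.5
finger_force: 0.0
```

Emit:
send_rows(commands=[[0, 0.3, 0, 0], [0, 0.6, 0, 0], [0, 0.9, 0, 0], [0, 1.2, 0, 0], [0, 1.5, 0, 0], [0, 1.8, 0, 0], [0, 2.1, 0, 0], [0, 2.4, 0, 0]])

```text
time: 4.87
tool_pos: [0.5181, -0.2391, 0.0562]
tcp_rot: [0.001, 0.706, 0.708, -0.0]
force: [0.4, -4.3, 2.9]
gripper_width: 0.503
finger_force: 2.2
```

```bash
cat > m.py <<'E'
from h import *
import sys
p,d=snap('top',sys.argv[1]); W=world('top',d); z=W[...,2]
v,u=np.indices(d.shape)
m=(abs(z-.0703)<.004)&(v>165)&(v<262)&(u>160)&(u<410)
n,l,st,_=cv2.connectedComponentsWithStats(cv2.dilate(m.astype(np.uint8),np.ones((3,3))))
k=1+np.argmax(st[1:,4]); P=W[m&(l==k)][:,:2].astype(np.float32)*1000
print(cv2.minAreaRect(P),P.min(0),P.max(0)); s=telemetry.state(); print(s['tool_pos'],s['force'],s['time'])
E
python3 m.py t2
```

```text
((518.4065551757812, -142.64266967773438), (99.97205352783203, 149.53321838378906), 0.061493758112192154) [ 468.35318 -217.35997] [568.34827 -67.84263]
[ 0.51804693 -0.23848682  0.05606498] [ 0.74624315 -2.86630748  2.80176154] 4.9167
```

The tray squared up against the fingers and is sliding freely. About 0.24 m to go.

Emit:
send_rows(commands=[[0, 0.4, 0, 0], [0, 0.8, 0, 0], [0, 1.2, 0, 0], [0, 1.6, 0, 0], [0, 2.0, 0, 0], [0, 2.4, 0, 0], [0, 2.8, 0, 0], [0, 3.2, 0, 0]])

```text
time: 5.58
tool_pos: [0.5179, -0.2068, 0.056]
tcp_rot: [0.0, 0.706, 0.708, -0.0]
force: [0.7, -5.2, 4.4]
gripper_width: 0.496
finger_force: 2.6
```

Emit:
send_rows(commands=[[0, 0.4, 0, 0], [0, 0.8, 0, 0], [0, 1.2, 0, 0], [0, 1.6, 0, 0], [0, 2.0, 0, 0], [0, 2.4, 0, 0], [0, 2.8, 0, 0], [0, 3.2, 0, 0]])

```text
time: 6.25
tool_pos: [0.5179, -0.1748, 0.056]
tcp_rot: [0.0, 0.706, 0.708, -0.0]
force: [0.4, -5.0, 3.9]
gripper_width: 0.499
finger_force: 2.6
```

```bash
python3 m.py t3
```

```text
((518.257080078125, -76.31987762451172), (99.79566955566406, 142.29689025878906), 0.13772208988666534) [ 468.29172 -147.35313] [568.313      -5.0971165]
[ 0.51775189 -0.17389964  0.05587643] [ 1.09759154 -4.28542762  3.05998277] 6.3
```

Emit:
send_rows(commands=[[0, 0.4, 0, 0], [0, 0.8, 0, 0], [0, 1.2, 0, 0], [0, 1.6, 0, 0], [0, 2.0, 0, 0], [0, 2.4, 0, 0], [0, 2.8, 0, 0], [0, 3.2, 0, 0]])

```text
time: 6.97
tool_pos: [0.5177, -0.1427, 0.0558]
tcp_rot: [0.0, 0.706, 0.708, -0.0]
force: [0.1, -4.7, 4.1]
gripper_width: 0.503
finger_force: 2.5
```

Emit:
send_rows(commands=[[0, 0.4, 0, 0], [0, 0.8, 0, 0], [0, 1.2, 0, 0], [0, 1.6, 0, 0], [0, 2.0, 0, 0], [0, 2.4, 0, 0], [0, 2.8, 0, 0], [0, 3.2, 0, 0]])

```text
time: 7.63
tool_pos: [0.5176, -0.1106, 0.0558]
tcp_rot: [0.0, 0.706, 0.708, -0.0]
force: [0.0, -5.5, 3.5]
gripper_width: 0.5
finger_force: 2.6
```

Emit:
send_rows(commands=[[0, 0.4, 0, 0], [0, 0.8, 0, 0], [0, 1.2, 0, 0], [0, 1.6, 0, 0], [0, 2.0, 0, 0], [0, 2.4, 0, 0], [0, 2.8, 0, 0], [0, 3.2, 0, 0]])

```text
time: 8.3
tool_pos: [0.5176, -0.0787, 0.0558]
tcp_rot: [0.0, 0.706, 0.708, -0.0]
force: [-0.6, -5.5, 3.5]
gripper_width: 0.502
finger_force: 2.6
```

Emit:
send_rows(commands=[[0, 0.4, 0, 0], [0, 0.8, 0, 0], [0, 1.2, 0, 0], [0, 1.6, 0, 0], [0, 2.0, 0, 0], [0, 2.4, 0, 0], [0, 2.8, 0, 0], [0, 3.2, 0, 0]])

```text
time: 8.97
tool_pos: [0.5177, -0.0465, 0.0558]
tcp_rot: [0.0, 0.706, 0.708, -0.0]
force: [0.0, -4.8, 3.5]
gripper_width: 0.496
finger_force: 2.5
```

Emit:
send_rows(commands=[[0, 0.4, 0, 0], [0, 0.8, 0, 0], [0, 1.2, 0, 0], [0, 1.6, 0, 0], [0, 2.0, 0, 0], [0, 2.4, 0, 0], [0, 2.8, 0, 0], [0, 3.2, 0, 0]])

```text
time: 9.63
tool_pos: [0.5177, -0.0145, 0.0558]
tcp_rot: [0.0, 0.706, 0.708, -0.0]
force: [0.6, -5.6, 4.5]
gripper_width: 0.502
finger_force: 2.6
```

```bash
python3 m.py t4
```

```text
((517.2081909179688, 127.63888549804688), (57.47307205200195, 98.96538543701172), 88.90254211425781) [468.1829   97.97033] [566.19385 156.51155]
[ 0.51762873 -0.01374985  0.05568972] [ 0.22639747 -2.83675598  2.01439203] 9.6833
```

Emit:
send_rows(commands=[[0, 0.4, 0, 0], [0, 0.7, 0, 0], [0, 1.0, 0, 0], [0, 1.2, 0, 0], [0, 1.4, 0, 0], [0, 1.5, 0, 0], [0, 1.5, 0, 0], [0, 1.2, 0, 0]])

```text
time: 10.35
tool_pos: [0.5171, -0.0018, 0.0553]
tcp_rot: [-0.001, 0.706, 0.708, 0.0]
force: [0.1, -0.2, -0.1]
gripper_width: 0.501
finger_force: 0.0
```

Emit:
send_rows(commands=[[0, -0.5, 0, 0], [0, -2, 0, 0], [0, -4, 0, 0], [0, -6, 0, 0], [0, -6, 3, 0], [0, -6, 6, 0], [0, -7, 10, 0], [0, -9, 14, 0]])

```text
time: 11.02
tool_pos: [0.5165, -0.0901, 0.1935]
tcp_rot: [-0.002, 0.706, 0.708, -0.0]
force: [1.2, -0.4, -0.7]
gripper_width: 0.497
finger_force: 0.0
```

Emit:
send_rows(commands=[[0, -3, 1, 0], [0, -6, 2, 0], [0, -9, 2, 0], [0, -12, 2, 0], [0, -15, 2, 0], [0, -18, 2, 0], [0, -18, 2, 0], [0, -18, 2, 0]])

```text
time: 11.68
tool_pos: [0.5169, -0.2725, 0.212]
tcp_rot: [-0.001, 0.707, 0.707, 0.0]
force: [-0.1, 0.3, -0.2]
gripper_width: 0.506
finger_force: 0.0
```

```bash
python3 m.py t5
```

```text
((517.89306640625, 91.3824462890625), (99.58589172363281, 160.13958740234375), 0.15727360546588898) [468.1388    11.221621] [567.90027 171.45734]
[ 0.51709722 -0.27126888  0.21206557] [-0.69036183 -0.38849988 -0.53381712] 11.7333
```

View pics/t5.png

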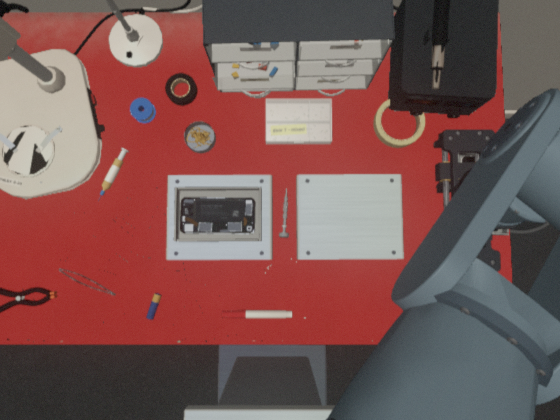

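The tray sits centred and square on the left stand (centre near pixel (219,215)), with the phone inside and the gripper clear of everything. Its offsets from the stand's centre are about 4 mm across and under 1 mm along the row.

```bash
python3 -c "
from workcell import robot; print(robot.finish_job())"
```

```text
the job is handed in; nothing more can be done
None
```

The tray with the opened phone now sits flat and square on the formerly empty stand, about 4 mm off centre across and under 1 mm along the row by the top camera, and the job was handed in at about 11.7 s with the arm clear; no verdict came back.

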